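Pack the rope sinkers flat side down in the tray

TASK

Two concrete rope sinkers stand on end on the drying mat. Lay each one on its flat face (rounded back up) and put one in each empty outer lane of the wooden tray, slid in under the strip the same way round as the sinker already in the middle lane: square end fully home against the stop, lug towards the open end. The tray is loose: push gently until you feel the stop and do not shove the tray along the bench, and leave the middle sinker and the other things alone.

Things in the scene. Friction and masses are not known exactly. Their poses are not given: they have to be found in the camera images.
- sinker_a: Concrete sinker, about 0.3 kg: a loaf 100 long, 44 wide, 36 thick, plus a lug 20 long, 20 wide, 14 thick on one end. Stands on its square end on the mat, lug up; pushed high up it tips over, falling by itself past 20 deg. Origin: centre of square end. z: to the lug; +x: outward from the flat face (18 mm away); -x: from the rounded back (18 mm; edges 14 mm radius, sides plane for 22 mm from the flat face).
- sinker_b: A second sinker identical to sinker_a, same axes.
- sinker_a_lug (a point): Centre of the outer end of sinker_a's lug, 120 mm from its square end.
- sinker_b_lug (a point): The same point on sinker_b.
- mat: Fixed black rubber drying mat, 300 x 320 mm, 6 mm thick; origin at the centre of its underside.
- tray: Loose wooden tray, 1.6 kg, 170 (x) by 236 mm (y); a push of about 9 N slides it. Origin: centre of underside. 6 mm base; four battens along x, tops 14 mm up, leave three 52 mm lanes at y = -72, 0, +72. Lanes open at -x (x = -85), roughly towards the robot. Stop face at x = +73; from it a keeper strip, 52 to 58 mm up, overhangs the lanes by 18 mm: slide parts in under it.
- lane_left (a point): On the lane floor (6 mm above the bench) at the face of the stop, middle of the outer lane at the tray's +y side, which starts empty; axes as the tray's.
- lane_right (a point): The same point in the outer lane at the tray's -y side, which also starts empty.
- sample: A sinker identical to the others (same axes), already lying correctly in the middle lane, flat face down, square end at the stop, lug to the open end. Leave it.
- cup: Small white plastic cup, 60 mm across, 60 mm high, a bystander just beyond the mat and tray; origin under its centre.
- scraper: Scraper lying flat, about 270 mm long, low, a bystander on the +y side; origin near its middle, x along it.
- brush: Wooden-handled brush lying flat, about 200 mm long, low, a bystander on the -y side; origin near its middle, x along it.
- thimble: Small steel rope ring, 32 mm across, 10 mm high, lying on the mat between the two sinkers, a bystander; origin under its centre.
- spacer: Black plastic ring, 56 mm across, 22 mm high, a bystander beyond the mat and tray; origin under its centre.

How it is judged:
At the end, for the whole second after the job is handed in: Both sinkers lie flat face down (within 5 deg) on the floor of the two outer lanes, one in each, square end within 2.5 mm of the stop, lug towards the open end, within 8 mm of the lane's middle, at rest; the tray is within 5 mm and the middle sinker within 8 mm of where it started ((((x of sinker_a in the frame of lane_left above -0.0025 m and y of sinker_a in the frame of lane_left between -0.008 and 0.008 m and x of sinker_a_lug in the frame of lane_left below -0.112 m and angle between sinker_a's own x axis and vertical above 3.05 rad and z of sinker_a in the frame of lane_left below 0.021 m and linear speed of sinker_a below 0.02 m/s) and (x of sinker_b in the frame of lane_right above -0.0025 m and y of sinker_b in the frame of lane_right between -0.008 and 0.008 m and x of sinker_b_lug in the frame of lane_right below -0.112 m and angle between sinker_b's own x axis and vertical above 3.05 rad and z of sinker_b in the frame of lane_right below 0.021 m and linear speed of sinker_b below 0.02 m/s)) or ((x of sinker_a in the frame of lane_right above -0.0025 m and y of sinker_a in the frame of lane_right between -0.008 and 0.008 m and x of sinker_a_lug in the frame of lane_right below -0.112 m and angle between sinker_a's own x axis and vertical above 3.05 rad and z of sinker_a in the frame of lane_right below 0.021 m and linear speed of sinker_a below 0.02 m/s) and (x of sinker_b in the frame of lane_left above -0.0025 m and y of sinker_b in the frame of lane_left between -0.008 and 0.008 m and x of sinker_b_lug in the frame of lane_left below -0.112 m and angle between sinker_b's own x axis and vertical above 3.05 rad and z of sinker_b in the frame of lane_left below 0.021 m and linear speed of sinker_b below 0.02 m/s))) and distance of tray from where it was at the start of the episode below 0.005 m and distance of sample from where it was at the start of the episode below 0.008 m); the robot touches nothing.
It fails at once if the tray is shoved more than 8 mm along the bench (distance of tray from where it was at the start of the episode above 0.008 m).
It fails at once if a bystander is moved more than 20 mm (distance of any of cup, scraper, brush, spacer, thimble from where it was at the start of the episode above 0.02 m).
It also fails if it takes over 72 s, if anything falls off the work surface, if the arm or the gripper's body presses on something with over 40 N, if the wrist force passes 120 N, or if a joint passes its speed limit or range.

ROBOT

A 6-joint arm with a two-finger parallel gripper is mounted at the origin on the work surface. World frame = base frame: x ahead of the robot, y to its left, z up, the work surface at z = 0. Lengths are in m, angles in rad, forces in N, time in s.
With the tool pointing down it reaches from about 0.425 to 1.125 m from the base axis. Payload 14.9 kg.
Tool frame: the origin (TCP) lies midway between the tips of the shut fingers; the grasp point (between the pads) lies 19 mm behind it; z points along the fingers, x is the direction in which the jaws open and shut, and the axes are right-handed (so a half turn about z gives the same grasp; the last joint's range is limited). The gripper opens to 91 mm and grips with 3 to 60 N. Pads are 32 mm wide; open, the fingers measure 118 mm over their backs; the gripper's body (76 mm by 178 mm) begins 60 mm behind the grasp point.
Start: joints at [-1.176, 0.379, 1.734, -0, 1.028, -0.033], TCP at [0.29, -0.637, 0.194] pointing down, gripper open.
Joint ranges: [-2.77, 2.77], [-0.74, 2.19], [0, 2.66], [-1.06, 4.2], [0.31, 2.87], [-3.08, 3.08]. Speed limits (rad/s): [1.89, 1.89, 2.39, 3.14, 3.14, 3.14].

INTERFACE

Orientations are given as a unit quaternion [x, y, z, w].
In Python, from workcell import r gives the robot as it stands.
- The arm moves only by the tool play_rows, never from a script. Its argument "motion" is a list of rows, each an object with "translation": the shift along the world's x, y, z in units of 0.05 m (1.0 is 0.05 m), a list of three; "angular": the turn, a rotation vector about the world's x, y, z in units of 0.12 rad (1.0 is 0.12 rad), a list of three; "hand": the gripper command: -1 is fully open, 1 is shut, values between are in proportion. A call has 1 to 20 rows; each row shifts and turns the commanded pose from where the row before left it; what a row does not reach is not made up. A row lasts 1/10 s, in which the tool goes at most 50 mm and 8.59 degrees, less where a joint would pass 70% of its speed; a pose out of reach is approached as far as the arm can. A call with a number of a shift or a turn outside -1 to 1 is refused whole. A call with a gripper value outside its range is refused whole. The fingers move at their own pace and stop on an object; "newtons" is the grip in N (left out, the last holds). Time passes only in rows, so rows that do not move let the fingers close. It gives the time, the measured TCP pose, the force and the opening at its end, in the units of the state.
- r.observe(): the state, without advancing time (a new reading comes with each control period).
- r.read_camera(name): name is "side" or "top"; returns (picture, depth): 420x560x3 uint8, red, green, blue; 420x560 float32, m along the optical axis (not along the pixel's ray), 0 where there is no reading.
- r.camera_info(name): a dict with "fx", "fy", "cx", "cy" (pixels), "R" (3x3) and "t" (3): a world point X has camera coordinates R X + t. Camera axes: x right, y down, z forward; pixel columns grow to the right and rows downward; lengths in m; the calibration is good to about 2 mm. A picture is of the moment at which its call begins. camera_info takes no time and is no camera call.
- r.sign_off(): hands the job in, once; it reports no verdict.
The state is a dict: "t": time; "joint_pos": joint angles; "qvel": joint speeds; "effort": joint torques, N m; "tcp_pos": TCP position; "tcp_rot": TCP orientation; "ft_force": force on the tool from outside, world axes, zero at the start; "wrist_torque": the same for the moment, N m; "gripper_width": finger opening in m.
Only numpy, scipy, OpenCV 4.12 (cv2) and the standard library are available. Lean on these libraries where they do the work, as an engineer would, in place of code of your own. Each camera call takes 0.05 s, during which the arm holds its last target. There are 200 camera calls.

## Working session

There is one attempt and no reset: what is moved stays moved. The work goes in short steps, Python scripts to look and compute and a tool call to move; the robot and the scene stay as the last step left them, time stands still between calls to the robot, and variables do not carry over. Pictures are saved under pics/ and viewed, about 8 in all and at most 12, crops included, and the job is handed in when it is done.

Besides the shell and the picture viewer there is one more tool, called as name(argument=value, ...), one argument or row to a line, values as JSON. play_rows: Moves the arm, as the interface text tells. Its arguments: {"type":"object","properties":{"motion":{"type":"array","items":{"type":"object","properties":{"translation":{"type":"array","items":{"type":"number","minimum":-1,"maximum":1}},"angular":{"type":"array","items":{"type":"number","minimum":-1,"maximum":1}},"hand":{"type":"number"}}}},"newtons":{"type":"number"}},"required":["motion"]}

```bash
mkdir -p pics; cat > h.py <<'E'
import numpy as np,cv2
from workcell import r
def pts(n):
    im,d=r.read_camera(n);c=r.camera_info(n)
    v,u=np.indices(d.shape)
    P=np.stack([(u-c['cx'])/c['fx']*d,(v-c['cy'])/c['fy']*d,d],-1)
    return im,d,(P-np.array(c['t']))@np.array(c['R'])
def save(n,im): cv2.imwrite('pics/'+n,im[...,::-1])
E
python3 - <<'E'
from h import *
print(r.observe())
for n in('top','side'):
    im,d,W=pts(n);save(n+'0.png',im);c=r.camera_info(n)
    print(n,'pos',-np.array(c['R']).T@c['t'],c['fx'],np.array(c['R']).round(3).tolist())
    np.savez('/tmp/'+n,im=im,W=W,d=d)
E
```

```text
{'t': 0.0, 'joint_pos': array([-1.17628825e+00,  3.79385821e-01,  1.73477809e+00, -1.60295020e-05,
        1.02849302e+00, -3.33314735e-02]), 'qvel': array([ 1.75554411e-03, -1.20292098e-03, -1.20067928e-04, -1.05487226e-03,
        2.49557858e-04, -4.75034746e-05]), 'effort': array([-3.68082601e-04, -7.63727832e+01, -4.34364724e+01,  6.50233752e-02,
        4.24286246e-02, -7.88410011e-05]), 'tcp_pos': array([ 0.29024635, -0.6365361 ,  0.1932055 ]), 'tcp_rot': array([ 8.41104390e-01, -5.40872556e-01, -4.41645289e-04, -2.96932132e-04]), 'ft_force': array([-0.55151373,  0.04452675,  0.04692192]), 'wrist_torque': array([ 0.02946106,  0.04077973, -0.01716512]), 'gripper_width': 0.09112417161197318}
top pos [ 0.51340131 -0.00561234  1.43841323] 423.613045947004 [[-0.021, -1.0, -0.012], [-0.997, 0.022, -0.075], [0.075, 0.01, -0.997]]
side pos [0.5093497  0.99528258 1.14840843] 478.59897896446864 [[-0.99, -0.138, 0.012], [-0.11, 0.728, -0.677], [0.085, -0.671, -0.736]]
```

View pics/top0.png

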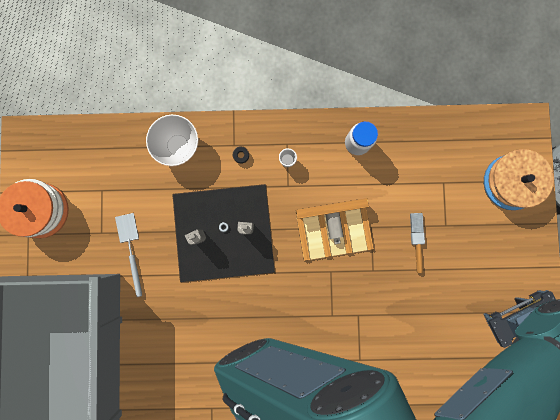

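View pics/side0.png

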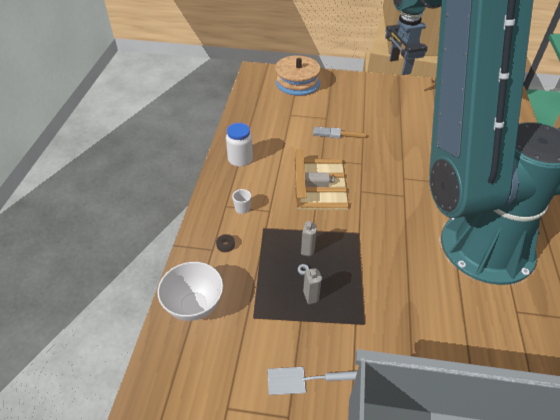

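The top view has the mat at (175–273, 185–282), with the sinkers standing near (195,237) and (246,228). The tray is at (297–373, 200–262), open towards the robot. The side view shows the same layout.

```bash
python3 - <<'E'
import numpy as np,cv2
for n in('top','side'):
    f=np.load(f'/tmp/{n}.npz');W=f['W'];z=W[...,2];im=f['im'];d=f['d']
    box=(W[...,0]>.35)&(W[...,0]<.85)&(W[...,1]>-.3)&(W[...,1]<.42)&(d>0)
    for a,b in((0,.004),(.004,.009)): pass
    m=box&(z>.095)&(z<.115);l=box&(z>.118)&(z<.14)
    for nm,M in(('face',m),('lug',l),('body',box&(z>.02)&(z<.14)&(W[...,1]>.0))):
        k,lab,st,c=cv2.connectedComponentsWithStats(M.astype(np.uint8))
        for i in range(1,k):
            if st[i,4]>5:
                P=W[lab==i]; print(n,nm,st[i,4],'mean',P.mean(0).round(4),'min',P.min(0).round(4),'max',P.max(0).round(4))
                if nm!='lug':print('   rect xy',cv2.minAreaRect((P[:,:2]*1000).astype(np.float32)))
    T=box&(W[...,1]<-.0)&(W[...,1]>-.3)&(W[...,0]>.45)
    for a,b in((.010,.018),(.048,.068),(.03,.047),(.002,.009)):
        M=T&(z>a)&(z<b)
        k,lab,st,c=cv2.connectedComponentsWithStats(M.astype(np.uint8))
        for i in range(1,k):
            if st[i,4]>40:
                P=W[lab==i];print(n,'tray',a,st[i,4],'zmed',np.median(P[:,2]).round(4),cv2.minAreaRect((P[:,:2]*1000).astype(np.float32)))
    ys,xs=(slice(170,290),slice(160,400)) if n=='top' else (slice(140,330),slice(230,390))
    cv2.imwrite(f'pics/{n}c.png',cv2.resize(im[ys,xs][...,::-1],None,fx=3,fy=3,interpolation=cv2.INTER_CUBIC))
E
```

```text
top face 100 mean [ 0.8073 -0.2611  0.1041] min [ 0.7855 -0.298   0.0952] max [ 0.8493 -0.2412  0.1144]
   rect xy ((811.3120727539062, -262.4844970703125), (79.50515747070312, 29.328067779541016), 40.926673889160156)
top face 126 mean [0.5434 0.0981 0.1061] min [0.5259 0.077  0.0975] max [0.5613 0.1189 0.1129]
   rect xy ((543.4129638671875, 98.02228546142578), (41.397315979003906, 34.650474548339844), 88.26256561279297)
top face 131 mean [0.5171 0.2594 0.1052] min [0.4981 0.2374 0.0967] max [0.5419 0.2866 0.1145]
   rect xy ((516.9598388671875, 260.84454345703125), (36.3177375793457, 44.25462341308594), 23.786602020263672)
top lug 302 mean [ 0.8222 -0.2749  0.129 ] min [ 0.7911 -0.2997  0.118 ] max [ 0.85   -0.247   0.1389]
top lug 26 mean [0.5459 0.0986 0.1249] min [0.5414 0.0889 0.1186] max [0.5511 0.1076 0.1312]
top lug 30 mean [0.5196 0.2612 0.1248] min [0.511  0.2511 0.1186] max [0.5263 0.2708 0.1307]
top body 599 mean [0.8023 0.3552 0.0525] min [0.7501 0.2486 0.02  ] max [0.8496 0.4173 0.0949]
   rect xy ((799.8494873046875, 332.95062255859375), (168.6641082763672, 99.4093551
[... 5396 characters left out ...]
7509155273), 26.402246475219727)
side tray 0.002 75 zmed 0.0036 ((806.6260375976562, -242.26519775390625), (83.49718475341797, 60.99042892456055), 20.617828369140625)
side tray 0.002 257 zmed 0.0058 ((523.0780029296875, -274.3297424316406), (145.8985595703125, 52.254058837890625), 3.835371971130371)
side tray 0.002 105 zmed 0.0059 ((471.92889404296875, -207.6207275390625), (74.64790344238281, 46.75276565551758), 67.14669036865234)
side tray 0.002 340 zmed 0.0056 ((520.3541259765625, -128.50721740722656), (146.27590942382812, 53.1667594909668), 8.19965934753418)
side tray 0.002 54 zmed 0.0041 ((478.6179504394531, -71.08830261230469), (58.292781829833984, 35.717098236083984), 3.08327054977417)
```

View pics/topc.png

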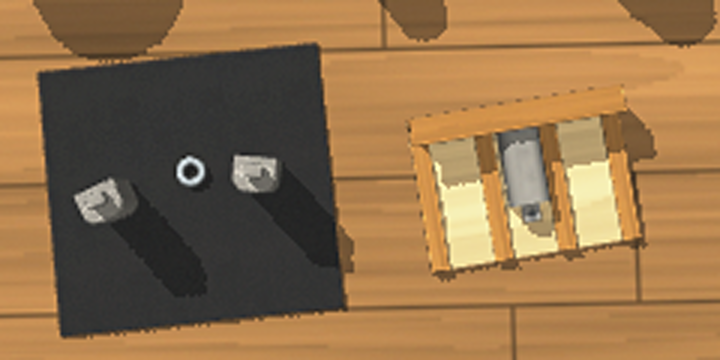

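View pics/sidec.png

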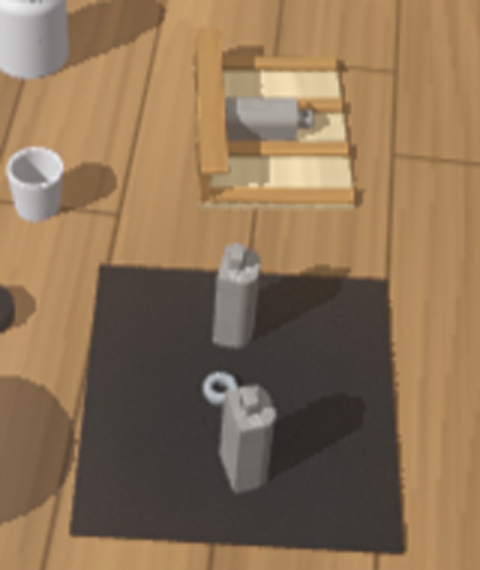

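The top crop shows the tray yawed about +8°, with its open end towards the robot and the sample's lug at (533,212). Next I need the flat-face direction of each standing sinker.

```bash
python3 - <<'E'
import numpy as np
for nm,c,a in(('A',(543.3,98.3),-2.5),('B',(517,260.9),23.3)):
    e=np.array([np.cos(np.radians(a)),np.sin(np.radians(a))]);f=np.array([-e[1],e[0]])
    for n in('top','side'):
        W=np.load(f'/tmp/{n}.npz')['W']*1000
        P=W[(abs(W[...,0]-c[0])<40)&(abs(W[...,1]-c[1])<40)&(W[...,2]>15)&(W[...,2]<125)]
        q=P[:,:2]-c;s=q@e;t=q@f
        face=(P[:,2]>102)&(P[:,2]<112) if n=='top' else (P[:,2]<100)
        print(nm,n)
        for lo in range(-20,20,4):
            k=face&(s>=lo)&(s<lo+4)
            if k.sum()>1:print(lo,k.sum(),'t %.1f %.1f med %.1f p90 %.1f'%(t[k].min(),t[k].max(),np.median(t[k]),np.percentile(t[k],90)))
W=np.load('/tmp/side.npz')['W']*1000
k=(abs(W[...,1]-185)<30)&(abs(W[...,0]-560)<40)&(W[...,2]>9)&(W[...,2]<22)
print('thimble',W[k].mean(0),W[k].min(0),W[k].max(0))
E
```

```text
A top
-20 6 t -11.9 3.6 med -4.0 p90 2.1
-16 8 t -12.0 16.3 med 5.4 p90 14.1
-12 15 t -18.1 19.9 med 3.6 p90 16.5
-8 22 t -21.0 20.1 med -2.3 p90 13.3
-4 7 t -21.0 20.0 med -11.6 p90 18.1
0 7 t -20.8 19.9 med -11.4 p90 18.1
4 10 t -20.6 20.4 med 14.0 p90 20.2
8 16 t -20.4 20.6 med -3.3 p90 15.6
12 13 t -20.7 20.5 med -1.6 p90 15.9
16 9 t -8.0 20.4 med 4.8 p90 15.3
A side
-20 24 t -4.5 16.9 med 6.6 p90 15.3
-16 26 t 13.2 20.4 med 17.8 p90 19.9
-12 28 t 17.6 24.3 med 20.9 p90 23.3
-8 23 t 19.4 24.2 med 21.9 p90 23.1
-4 24 t 16.3 26.1 med 23.0 p90 24.8
0 27 t 18.1 25.0 med 22.6 p90 24.1
4 26 t 18.3 24.3 med 22.0 p90 23.7
8 25 t 18.3 26.8 med 21.5 p90 24.0
12 26 t 18.9 26.2 med 21.2 p90 23.7
16 20 t 17.8 24.8 med 21.7 p90 23.4
B top
-20 5 t -13.8 9.9 med 0.3 p90 8.5
-16 13 t -19.0 18.2 med -3.6 p90 11.8
-12 16 t -21.4 17.9 med -3.4 p90 12.9
-8 17 t -22.0 20.2 med 2.0 p90 17.1
-4 11 t -20.2 22.0 med -7.3 p90 19.9
0 9 t -21.0 22.1 med -11.9 p90 19.8
4 9 t -20.3 21.2 med -9.9 p90 18.9
8 11 t -22.0 20.0 med -11.5 p90 16.0
12 15 t -16.3 19.8 med 4.4 p90 18.3
16 7 t -22.0 16.2 med -0.9 p90 12.0
B side
-20 3 t 12.8 14.1 med 14.0 p90 14.1
-16 10 t 15.5 18.8 med 17.7 p90 18.6
-12 21 t 17.5 23.1 med 20.0 p90 21.7
-8 24 t 19.1 24.1 med 20.8 p90 22.7
-4 21 t 18.7 24.3 med 21.4 p90 23.1
0 25 t 19.2 24.6 med 21.3 p90 22.9
4 23 t 17.5 22.9 med 21.7 p90 22.7
8 22 t 17.5 24.5 med 21.8 p90 22.9
12 27 t 19.4 23.9 med 22.1 p90 23.3
16 116 t -22.1 23.2 med 2.8 p90 20.5
thimble [559.64400357 180.63819678  13.18146876] [524.16527889 155.77606121   9.00141274] [595.34461983 214.86325742  21.44960471]
```

Both flat faces point towards +x (A about -4°, B about +23°), so each can be tipped away from the robot. I'm moving in behind A with the fingers shut.

play_rows(
  motion=[
    {"translation": [0.4,0.86,0.1],"angular": [0,0,-0.8],"hand": 1},
    {"translation": [0.4,0.86,0.1],"angular": [0,0,-0.8],"hand": 1},
    {"translation": [0.4,0.86,0],"angular": [0,0,-0.8],"hand": 1},
    {"translation": [0.4,0.86,0],"angular": [0,0,-0.8],"hand": 1},
    {"translation": [0.4,0.86,0],"angular": [0,0,-0.8],"hand": 1},
    {"translation": [0.4,0.86,0],"angular": [0,0,0],"hand": 1},
    {"translation": [0.4,0.86,0],"angular": [0,0,0],"hand": 1},
    {"translation": [0.4,0.86,0],"angular": [0,0,0],"hand": 1},
    {"translation": [0.4,0.86,0],"angular": [0,0,0],"hand": 1},
    {"translation": [0,0.86,0],"hand": 1},
    {"translation": [0,0.86,0],"hand": 1},
    {"translation": [0,0.86,0],"hand": 1},
    {"translation": [0,0.86,0],"hand": 1},
    {"translation": [0,0.86,0],"hand": 1},
    {"translation": [0,0.86,0],"hand": 1},
    {"translation": [0,0.86,0],"hand": 1},
    {"translation": [0,0.86,0],"hand": 1},
    {"translation": [0,0,0],"hand": 1},
  ],
  newtons=20,
)

```text
$.motion[9]: bad value
```

play_rows(
  motion=[
    {"translation": [0.4,0.86,0.1],"angular": [0,0,-0.8],"hand": 1},
    {"translation": [0.4,0.86,0.1],"angular": [0,0,-0.8],"hand": 1},
    {"translation": [0.4,0.86,0],"angular": [0,0,-0.8],"hand": 1},
    {"translation": [0.4,0.86,0],"angular": [0,0,-0.8],"hand": 1},
    {"translation": [0.4,0.86,0],"angular": [0,0,-0.8],"hand": 1},
    {"translation": [0.4,0.86,0],"angular": [0,0,0],"hand": 1},
    {"translation": [0.4,0.86,0],"angular": [0,0,0],"hand": 1},
    {"translation": [0.4,0.86,0],"angular": [0,0,0],"hand": 1},
    {"translation": [0.4,0.86,0],"angular": [0,0,0],"hand": 1},
    {"translation": [0,0.86,0],"angular": [0,0,0],"hand": 1},
    {"translation": [0,0.86,0],"angular": [0,0,0],"hand": 1},
    {"translation": [0,0.86,0],"angular": [0,0,0],"hand": 1},
    {"translation": [0,0.86,0],"angular": [0,0,0],"hand": 1},
    {"translation": [0,0.86,0],"angular": [0,0,0],"hand": 1},
    {"translation": [0,0.86,0],"angular": [0,0,0],"hand": 1},
    {"translation": [0,0.86,0],"angular": [0,0,0],"hand": 1},
    {"translation": [0,0.86,0],"angular": [0,0,0],"hand": 1},
    {"translation": [0,0,0],"angular": [0,0,0],"hand": 1},
  ],
  newtons=20,
)

```text
t: 1.9
tcp_pos: [0.47, 0.0977, 0.2038]
tcp_rot: [-0.69, 0.724, 0.0, 0.0]
ft_force: [-0.7, -0.3, -0.3]
gripper_width: 0.0002
```

play_rows(
  motion=[
    {"translation": [0,0,-0.77],"angular": [0,0,0],"hand": 1},
    {"translation": [0,0,-0.77],"angular": [0,0,0],"hand": 1},
    {"translation": [0,0,-0.77],"angular": [0,0,0],"hand": 1},
    {"translation": [0.3,0,0],"angular": [0,0,0],"hand": 1},
    {"translation": [0.3,0,0],"angular": [0,0,0],"hand": 1},
    {"translation": [0.1,0,0],"angular": [0,0,0],"hand": 1},
    {"translation": [0.1,0,0],"angular": [0,0,0],"hand": 1},
    {"translation": [0.1,0,0],"angular": [0,0,0],"hand": 1},
    {"translation": [0.1,0,0],"angular": [0,0,0],"hand": 1},
    {"translation": [0.1,0,0],"angular": [0,0,0],"hand": 1},
    {"translation": [0.1,0,0],"angular": [0,0,0],"hand": 1},
    {"translation": [0.1,0,0],"angular": [0,0,0],"hand": 1},
    {"translation": [0.1,0,0],"angular": [0,0,0],"hand": 1},
    {"translation": [0.1,0,0],"angular": [0,0,0],"hand": 1},
    {"translation": [0.1,0,0],"angular": [0,0,0],"hand": 1},
  ],
)

```text
t: 3.4
tcp_pos: [0.5535, 0.0941, 0.0908]
tcp_rot: [-0.688, 0.725, -0.002, 0.002]
ft_force: [-0.4, -4.4, 27.9]
gripper_width: 0.0005
```

```bash
python3 - <<'E'
from h import *
im,d,W=pts('side');print(r.observe()['ft_force'])
M=(abs(W[...,0]-.6)<.13)&(abs(W[...,1]-.1)<.05)&(W[...,2]>.02)&(W[...,2]<.14)&(im.max(-1)>60)
P=W[M];print(len(P),P.min(0),P.max(0),np.histogram(P[:,0],8))
save('s1.png',cv2.resize(im[180:340,230:390],None,fx=3,fy=3))
E
```

```text
[-0.84773978 -3.80132261 25.17454904]
395 [0.5285147  0.08588002 0.02022635] [0.59251358 0.12546601 0.11216266] (array([32, 47, 64, 66, 61, 58, 39, 28]), array([0.5285147 , 0.53651456, 0.54451442, 0.55251428, 0.56051414,
       0.568514  , 0.57651386, 0.58451372, 0.59251358]))
```

View pics/s1.png

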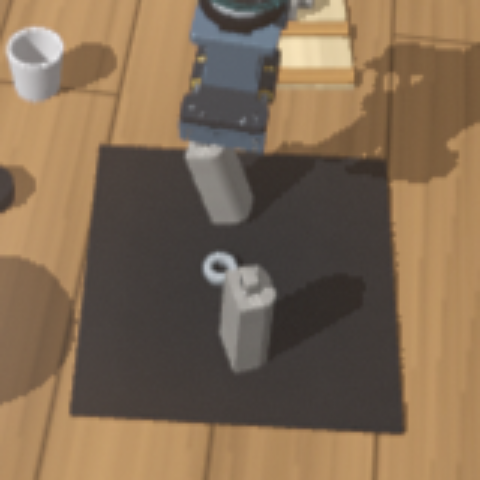

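A is leaning forward behind the fingers but is still supported, with an upward load on the tool. I'll ease up while continuing forward.

play_rows(
  motion=[
    {"translation": [0.08,0,0.06],"angular": [0,0,0],"hand": 1},
    {"translation": [0.1,0,0.06],"angular": [0,0,0],"hand": 1},
    {"translation": [0.1,0,0.06],"angular": [0,0,0],"hand": 1},
    {"translation": [0.1,0,0.02],"angular": [0,0,0],"hand": 1},
  ],
)

```text
t: 3.85
tcp_pos: [0.5698, 0.0941, 0.0985]
tcp_rot: [-0.688, 0.725, 0.0, 0.0]
ft_force: [0.4, 0.0, -0.8]
gripper_width: 0.0004
```

```bash
python3 - <<'E'
from h import *
im,d,W=pts('side')
M=(abs(W[...,0]-.6)<.13)&(abs(W[...,1]-.1)<.05)&(W[...,2]>.012)&(W[...,2]<.14)&(im.max(-1)>60)&(np.ptp(im.astype(int),axis=-1)<25)
P=W[M];print(len(P),P.min(0),P.max(0))
for a in range(1,13):
    k=abs(P[:,2]-a/100-.005)<.005
    if k.any():print(a,P[k].min(0),P[k].max(0))
E
```

```text
521 [0.47984449 0.05885807 0.0120074 ] [0.68295202 0.14839744 0.11832442]
1 [0.47984449 0.05885807 0.0120074 ] [0.68295202 0.14839744 0.01988635]
2 [0.53168812 0.08735395 0.02074616] [0.57209175 0.12284911 0.02987733]
3 [0.53461816 0.08537206 0.03039981] [0.58139597 0.12191216 0.03995436]
4 [0.53994983 0.0849238  0.04023475] [0.59102731 0.12353085 0.04939348]
5 [0.54625593 0.08150948 0.05030364] [0.59715802 0.12088728 0.0599705 ]
6 [0.55179399 0.08543904 0.06033554] [0.60324281 0.12048375 0.0698199 ]
7 [0.55885757 0.08730222 0.07006145] [0.6062057  0.11975179 0.0799791 ]
8 [0.56695847 0.08154804 0.08011897] [0.61670631 0.11885742 0.08990783]
9 [0.57420589 0.08863579 0.09002416] [0.61552169 0.11977232 0.09988209]
10 [0.58018667 0.09438339 0.10009279] [0.61142976 0.11543097 0.10975075]
11 [0.58768894 0.10025344 0.11022735] [0.61727275 0.10664524 0.11832442]
```

play_rows(
  motion=[
    {"translation": [0,0,0.8],"angular": [0,0,0],"hand": 1},
    {"translation": [0,0,0.8],"angular": [0,0,0],"hand": 1},
    {"translation": [-0.35,0.48,0.3],"angular": [0,0,0.75],"hand": 1},
    {"translation": [-0.35,0.48,0],"angular": [0,0,0.75],"hand": 1},
    {"translation": [-0.35,0.48,0],"angular": [0,0,0.75],"hand": 1},
    {"translation": [-0.35,0.48,0],"angular": [0,0,0.75],"hand": 1},
    {"translation": [-0.35,0.5,0],"angular": [0,0,0.75],"hand": 1},
    {"translation": [-0.35,0.5,0],"angular": [0,0,0],"hand": 1},
    {"translation": [0,0,-0.65],"angular": [0,0,0],"hand": 1},
    {"translation": [0,0,-0.65],"angular": [0,0,0],"hand": 1},
    {"translation": [0,0,-0.63],"angular": [0,0,0],"hand": 1},
    {"translation": [0,0,0],"angular": [0,0,0],"hand": 1},
  ],
)

```text
t: 5.1
tcp_pos: [0.4619, 0.239, 0.0934]
tcp_rot: [0.833, -0.553, -0.002, 0.003]
ft_force: [-0.2, -0.8, 0.7]
gripper_width: 0.0004
```

play_rows(
  motion=[
    {"translation": [0.18,0.08,0],"angular": [0,0,0],"hand": 1},
    {"translation": [0.18,0.08,0],"angular": [0,0,0],"hand": 1},
    {"translation": [0.09,0.04,0.0],"angular": [0,0,0],"hand": 1},
    {"translation": [0.09,0.04,0.0],"angular": [0,0,0],"hand": 1},
    {"translation": [0.09,0.04,0.0],"angular": [0,0,0],"hand": 1},
    {"translation": [0.09,0.04,0.02],"angular": [0,0,0],"hand": 1},
    {"translation": [0.09,0.04,0.02],"angular": [0,0,0],"hand": 1},
    {"translation": [0.09,0.04,0.02],"angular": [0,0,0],"hand": 1},
    {"translation": [0.09,0.04,0.02],"angular": [0,0,0],"hand": 1},
    {"translation": [0.09,0.04,0.02],"angular": [0,0,0],"hand": 1},
    {"translation": [0.09,0.04,0.02],"angular": [0,0,0],"hand": 1},
    {"translation": [0.09,0.04,0.02],"angular": [0,0,0],"hand": 1},
  ],
)

```text
t: 6.3
tcp_pos: [0.5278, 0.2682, 0.1039]
tcp_rot: [0.833, -0.553, 0.0, -0.0]
ft_force: [-0.3, -0.2, 0.5]
gripper_width: 0.0005
```

play_rows(
  motion=[
    {"translation": [0.1,0.04,0],"angular": [0,0,0],"hand": 1},
    {"translation": [0.1,0.04,0],"angular": [0,0,0],"hand": 1},
    {"translation": [0,0,1],"angular": [0,0,0],"hand": 1},
    {"translation": [-1,0,1],"angular": [0,0,0],"hand": -1},
    {"translation": [-0.5,0,1],"angular": [0,0,0],"hand": -1},
    {"translation": [0,0,0],"angular": [0,0,0],"hand": -1},
  ],
)

```text
t: 6.9
tcp_pos: [0.4803, 0.2733, 0.2396]
tcp_rot: [0.833, -0.553, 0.002, -0.003]
ft_force: [0.8, 1.1, -0.2]
gripper_width: 0.0217
```

```bash
cat > m.py <<'E'
from h import *
def lying(box,zlo=.03,zhi=.055):
    "fit loaf+lug from z>zlo points in box=(x0,x1,y0,y1)"
    for n in('top','side'):
        im,d,W=pts(n)
        M=(W[...,0]>box[0])&(W[...,0]<box[1])&(W[...,1]>box[2])&(W[...,1]<box[3])&(W[...,2]>.016)&(W[...,2]<.08)&(np.ptp(im.astype(int),axis=-1)<40)
        k,lab,st,c=cv2.connectedComponentsWithStats(M.astype(np.uint8))
        for i in range(1,k):
            if st[i,4]<60: continue
            P=W[lab==i];T=P[P[:,2]>zlo]
            print(n,st[i,4],'all',np.round(cv2.minAreaRect((P[:,:2]*1000).astype(np.float32))[0],1),cv2.minAreaRect((P[:,:2]*1000).astype(np.float32))[1:],
              'zmax %.1f'%(np.percentile(P[:,2],97)*1000))
            (q,s,a)=cv2.minAreaRect((T[:,:2]*1000).astype(np.float32));print('    top',np.round(q,1),np.round(s,1),round(a,1), 'mean',(T.mean(0)*1000).round(1))
        save_im=im
        yield n,im
E
python3 - <<'E'
from m import *
for n,im in lying((.46,.76,.03,.36)):
    if n=='top': save('t2.png',cv2.resize(im[150:290,160:400],None,fx=3,fy=3))
E
```

```text
top 438 all [621.7  91.1] ((44.41510009765625, 118.92620086669922), 84.0764389038086) zmax 46.2
    top [621.   90.8] [ 43.6 117.7] 84.1 mean [613.3  91.1  39.9]
top 388 all [590.9 292.5] ((119.27479553222656, 44.2855339050293), 22.779949188232422) zmax 45.6
    top [590.2 292.1] [117.8  43.3] 23.6 mean [590.3 289.8  39.8]
side 548 all [621.9  94.9] ((43.81880187988281, 119.7814712524414), 84.34537506103516) zmax 45.3
    top [619.5  94.8] [ 42.9 114.4] 84.0 mean [612.3  98.   39.8]
side 702 all [589.8 294.2] ((120.95507049560547, 45.33185958862305), 22.526206970214844) zmax 45.5
    top [587.1 292.5] [114.4  44.9] 23.1 mean [581.6 294.3  39.9]
```

View pics/t2.png

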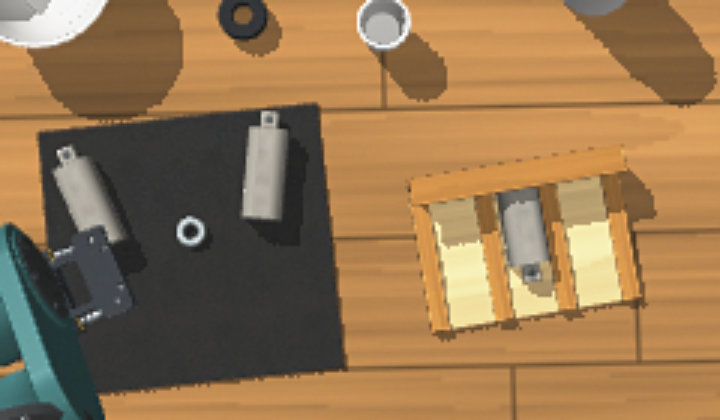

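Both sinkers lie flat with backs up (tops at 42 mm) and lugs towards +x. B's loaf runs at crop (60–125, 150–240) and A's at (243–288, 125–218). I'll grasp B first, 55 mm from its square end.

play_rows(
  motion=[
    {"translation": [0.5,0.09,-0.2],"angular": [0,0,0],"hand": -1},
    {"translation": [0.5,0.09,-0.5],"angular": [0,0,0],"hand": -1},
    {"translation": [0.5,0.09,-0.7],"angular": [0,0,0],"hand": -1},
    {"translation": [0.5,0.09,-0.7],"angular": [0,0,0],"hand": -1},
    {"translation": [0.11,0,-0.8],"angular": [0,0,0],"hand": -1},
    {"translation": [0,0,-0.6],"angular": [0,0,0],"hand": -1},
    {"translation": [0,0,-0.4],"angular": [0,0,0],"hand": -1},
    {"translation": [0,0,-0.3],"angular": [0,0,0],"hand": -1},
    {"translation": [0,0,0],"angular": [0,0,0],"hand": -1},
  ],
)

```text
t: 7.9
tcp_pos: [0.5837, 0.2892, 0.0209]
tcp_rot: [0.833, -0.554, -0.001, 0.002]
ft_force: [-0.7, 0.0, -0.3]
gripper_width: 0.0915
```

play_rows(
  motion=[
    {"translation": [0.04,0.04,-0.05],"angular": [0,0,0],"hand": -1},
    {"translation": [0,0,0],"angular": [0,0,0],"hand": 1},
    {"translation": [0,0,0],"angular": [0,0,0],"hand": 1},
    {"translation": [0,0,0],"angular": [0,0,0],"hand": 1},
    {"translation": [0,0,0],"angular": [0,0,0],"hand": 1},
    {"translation": [0,0,0],"angular": [0,0,0],"hand": 1},
    {"translation": [0,0,0],"angular": [0,0,0],"hand": 1},
    {"translation": [0,0,0],"angular": [0,0,0],"hand": 1},
  ],
  newtons=30,
)

```text
t: 8.7
tcp_pos: [0.5872, 0.2921, 0.0215]
tcp_rot: [0.833, -0.553, 0.0, -0.0]
ft_force: [-0.3, -0.5, 0.7]
gripper_width: 0.0378
```

play_rows(
  motion=[
    {"translation": [0,0,0],"angular": [0,0,0],"hand": 1},
    {"translation": [0,0,0],"angular": [0,0,0],"hand": 1},
  ],
)

```text
t: 8.9
tcp_pos: [0.5874, 0.2919, 0.0215]
tcp_rot: [0.833, -0.553, 0.0, 0.0]
ft_force: [-0.2, -3.5, 9.7]
gripper_width: 0.0219
```

```bash
python3 - <<'E'
from m import *
print(r.observe())
im,d,W=pts('side')
save('s3.png',cv2.resize(im[200:330,230:400],None,fx=4,fy=4))
E
```

```text
{'t': 8.9, 'joint_pos': array([ 4.25845955e-01,  5.44364671e-01,  1.87068160e+00, -4.66683760e-04,
        7.26420214e-01,  1.59900824e+00]), 'qvel': array([-0.00169874, -0.00722603, -0.00478722, -0.00500371,  0.00555142,
        0.0005133 ]), 'effort': array([ 2.60554187e+00, -7.48085904e+01, -3.10671115e+01,  8.60544238e-01,
       -3.38908620e-01,  1.00656529e-02]), 'tcp_pos': array([0.58737124, 0.29191992, 0.02152277]), 'tcp_rot': array([ 8.32934461e-01, -5.53371625e-01,  1.64878637e-04,  2.86129683e-05]), 'ft_force': array([-0.20440321, -3.49922563,  9.69792266]), 'wrist_torque': array([-0.64196708,  0.04856682, -0.00689145]), 'gripper_width': 0.021890428694913935}
```

View pics/s3.png

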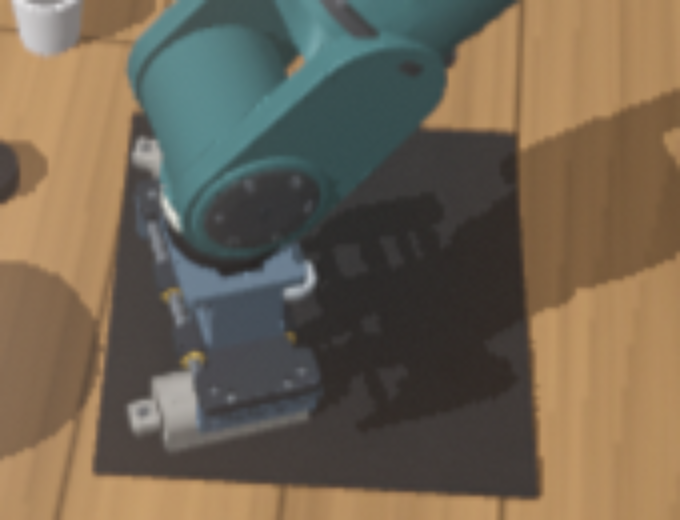

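The jaws have ridden up over the rounded back (width 22 mm), so the tips of the open fingers sit higher than the TCP. I'll back off and measure the real tip height along with B's new pose.

play_rows(
  motion=[
    {"translation": [0,0,0.1],"angular": [0,0,0],"hand": -0.4},
    {"translation": [0,0,0],"angular": [0,0,0],"hand": -0.4},
    {"translation": [0,0,0],"angular": [0,0,0],"hand": -0.4},
    {"translation": [0,0,0],"angular": [0,0,0],"hand": -0.4},
    {"translation": [0,0,0],"angular": [0,0,0],"hand": -0.4},
    {"translation": [0,0,0],"angular": [0,0,0],"hand": -0.4},
    {"translation": [0,0,0.9],"angular": [0,0,0],"hand": -0.4},
    {"translation": [0,0,1],"angular": [0,0,0],"hand": -0.4},
    {"translation": [-0.6,-0.25,1],"angular": [0,0,0],"hand": -0.4},
    {"translation": [-0.6,-0.25,0.5],"angular": [0,0,0],"hand": -0.4},
    {"translation": [-0.6,-0.25,0],"angular": [0,0,0],"hand": -0.4},
    {"translation": [-0.6,-0.25,0],"angular": [0,0,0],"hand": -0.4},
  ],
)

```text
t: 10.15
tcp_pos: [0.4712, 0.2438, 0.1892]
tcp_rot: [0.833, -0.553, 0.0, -0.001]
ft_force: [0.3, -0.0, -0.4]
gripper_width: 0.0641
```

```bash
python3 - <<'E'
from m import *
s=r.observe();p=s['tcp_pos'];print(p,s['gripper_width'])
for n,im in lying((.46,.76,.03,.36)): pass
im,d,W=pts('side')
M=(abs(W[...,0]-p[0])<.1)&(abs(W[...,1]-p[1])<.1)&(W[...,2]>.1)
P=(W[M]-p)*1000
print(len(P),np.sort(P[:,2])[:10].round(1))
h=np.radians(-67.2);e=np.array([np.cos(h),np.sin(h)]);f=np.array([-e[1],e[0]])
s_=P[:,:2]@e;t=P[:,:2]@f
for lo in range(-10,110,8):
    k=(P[:,2]>=lo)&(P[:,2]<lo+8)
    if k.any():print(lo,k.sum(),'jaw %.0f..%.0f  lat %.0f..%.0f'%(s_[k].min(),s_[k].max(),t[k].min(),t[k].max()))
E
```

```text
[0.47124773 0.24376325 0.18921833] 0.06410462040318539
top 438 all [621.5  91.1] ((44.47522735595703, 118.70023345947266), 84.25078582763672) zmax 46.2
    top [621.4  90.6] [ 42.8 118.7] 83.8 mean [613.4  91.1  39.8]
top 450 all [590.5 293.1] ((119.3597640991211, 45.084144592285156), 23.65632438659668) zmax 46.7
    top [589.2 292.2] [116.3  44.6] 23.9 mean [582.9 288.5  40. ]
side 551 all [621.5  94.3] ((46.34723663330078, 118.58212280273438), 84.9405746459961) zmax 45.8
    top [621.4  94. ] [ 45.  117.7] 84.2 mean [613.5  97.9  39.8]
side 697 all [589.5 295.1] ((120.18016052246094, 44.0066032409668), 23.215497970581055) zmax 45.4
    top [589.3 295. ] [119.5  43.3] 22.7 mean [581.8 294.9  39.9]
8618 [18.4 20.2 20.3 20.8 20.8 21.7 21.8 21.9 23.7 24.3]
14 8 jaw -39..35  lat -10..14
22 21 jaw -42..34  lat -19..15
30 42 jaw -44..38  lat -18..16
38 26 jaw -44..39  lat -14..16
46 16 jaw 30..41  lat -6..15
54 10 jaw 30..43  lat -4..15
62 5 jaw 31..33  lat 1..6
70 5 jaw 29..38  lat 5..9
78 5 jaw 33..37  lat 6..12
86 6 jaw 33..39  lat 9..15
94 38 jaw -83..81  lat -40..35
102 112 jaw -85..78  lat -39..37
```

At 64 mm opening, the actual fingertips are about 16–18 mm above the reported TCP. B hasn't moved, so I'll grasp it again that much lower.

play_rows(
  motion=[
    {"translation": [0.57,0.24,0],"angular": [0,0,0.07],"hand": -0.4},
    {"translation": [0.57,0.24,0],"angular": [0,0,0],"hand": -0.4},
    {"translation": [0.57,0.24,-0.4],"angular": [0,0,0],"hand": -0.4},
    {"translation": [0.57,0.24,-0.7],"angular": [0,0,0],"hand": -0.4},
    {"translation": [0,0,-0.8],"angular": [0,0,0],"hand": -0.4},
    {"translation": [0,0,-0.8],"angular": [0,0,0],"hand": -0.4},
    {"translation": [0,0,-0.5],"angular": [0,0,0],"hand": -0.4},
    {"translation": [0,0,-0.3],"angular": [0,0,0],"hand": -0.4},
    {"translation": [0,0,-0.1],"angular": [0,0,0],"hand": -0.4},
    {"translation": [0,0,-0.1],"angular": [0,0,0],"hand": -0.4},
    {"translation": [0,0,0],"angular": [0,0,0],"hand": -0.4},
  ],
)

```text
t: 11.4
tcp_pos: [0.5867, 0.2924, 0.004]
tcp_rot: [0.835, -0.55, 0.0, -0.0]
ft_force: [0.2, -0.1, 0.1]
gripper_width: 0.0638
```

play_rows(
  motion=[
    {"translation": [-0.02,0,-0.05],"angular": [0,0,0],"hand": -0.4},
    {"translation": [0,0,-0.05],"angular": [0,0,0],"hand": -0.4},
    {"translation": [0,0,0],"angular": [0,0,0],"hand": 0.15},
    {"translation": [0,0,0],"angular": [0,0,0],"hand": 0.15},
    {"translation": [0,0,0],"angular": [0,0,0],"hand": 0.15},
    {"translation": [0,0,0],"angular": [0,0,0],"hand": 0.15},
    {"translation": [0,0,0],"angular": [0,0,0],"hand": 0.15},
    {"translation": [0,0,0],"angular": [0,0,0],"hand": 0.15},
    {"translation": [0,0,0],"angular": [0,0,0],"hand": 0.15},
  ],
  newtons=30,
)

```text
t: 12.3
tcp_pos: [0.5852, 0.2921, -0.0015]
tcp_rot: [0.835, -0.55, 0.0, -0.0]
ft_force: [-0.4, -2.3, 4.6]
gripper_width: 0.0436
```

play_rows(
  motion=[
    {"translation": [0,0,0.3],"angular": [0,0,0],"hand": 0.15},
    {"translation": [0,0,1],"angular": [0,0,0],"hand": 0.15},
    {"translation": [0,0,1],"angular": [0,0,0],"hand": 0.15},
    {"translation": [0,0,0.2],"angular": [0,0,0],"hand": 0.15},
  ],
)

```text
t: 12.7
tcp_pos: [0.5876, 0.2934, 0.1297]
tcp_rot: [0.835, -0.55, 0.002, -0.003]
ft_force: [0.9, 0.4, -3.7]
gripper_width: 0.0434
```

```bash
python3 - <<'E'
from h import *
print(r.observe()['gripper_width'],r.observe()['ft_force'])
im,d,W=pts('side');save('s4.png',cv2.resize(im[200:330,230:400],None,fx=4,fy=4))
E
```

```text
0.043373768355755245 [ 0.90784263  0.36860803 -3.68817471]
```

View pics/s4.png

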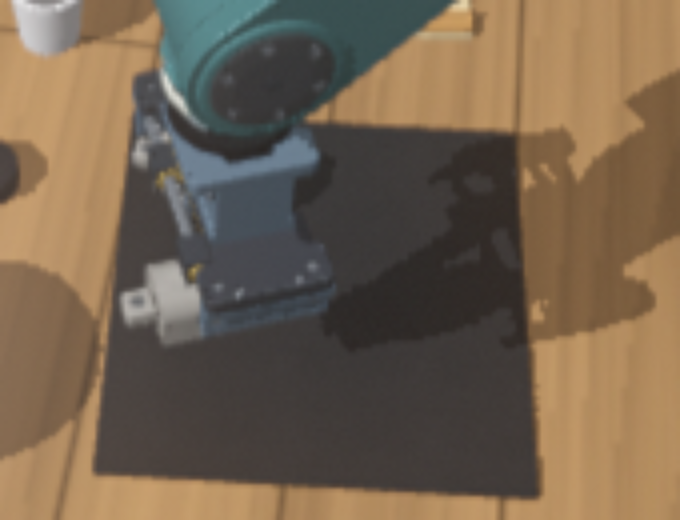

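B is held level in the jaws (wrist reads about -3.7 N, which matches its weight). I'm carrying it to the left lane with a half-turn.

play_rows(
  motion=[
    {"translation": [-0.1,-0.5,0],"angular": [0,0,1],"hand": 0.15},
    {"translation": [-0.1,-0.5,0],"angular": [0,0,1],"hand": 0.15},
    {"translation": [-0.1,-0.5,0],"angular": [0,0,1],"hand": 0.15},
    {"translation": [-0.1,-0.5,0],"angular": [0,0,1],"hand": 0.15},
    {"translation": [-0.1,-0.5,0],"angular": [0,0,1],"hand": 0.15},
    {"translation": [-0.1,-0.5,0],"angular": [0,0,1],"hand": 0.15},
    {"translation": [-0.1,-0.5,0],"angular": [0,0,1],"hand": 0.15},
    {"translation": [-0.1,-0.5,0],"angular": [0,0,1],"hand": 0.15},
    {"translation": [-0.1,-0.5,0],"angular": [0,0,1],"hand": 0.15},
    {"translation": [-0.1,-0.5,0],"angular": [0,0,1],"hand": 0.15},
    {"translation": [-0.1,-0.5,0],"angular": [0,0,1],"hand": 0.15},
    {"translation": [-0.1,-0.5,0],"angular": [0,0,1],"hand": 0.15},
    {"translation": [-0.1,-0.5,0],"angular": [0,0,1],"hand": 0.15},
    {"translation": [-0.1,-0.5,0],"angular": [0,0,1],"hand": 0.15},
    {"translation": [-0.1,-0.5,0],"angular": [0,0,1],"hand": 0.15},
    {"translation": [-0.1,-0.5,0],"angular": [0,0,1],"hand": 0.15},
    {"translation": [0,-0.4,0],"angular": [0,0,1],"hand": 0.15},
    {"translation": [0,0,0],"angular": [0,0,1],"hand": 0.15},
    {"translation": [0,0,0],"angular": [0,0,1],"hand": 0.15},
    {"translation": [0,0,0],"angular": [0,0,1],"hand": 0.15},
  ],
)

```text
t: 14.75
tcp_pos: [0.5038, -0.1277, 0.122]
tcp_rot: [0.814, 0.581, -0.001, -0.001]
ft_force: [0.9, -1.0, -3.4]
gripper_width: 0.0436
```

play_rows(
  motion=[
    {"translation": [0,0,0],"angular": [0,0,1],"hand": 0.15},
    {"translation": [0,0,0],"angular": [0,0,1],"hand": 0.15},
    {"translation": [0,0,0],"angular": [0,0,1],"hand": 0.15},
    {"translation": [0,0,0],"angular": [0,0,0.96],"hand": 0.15},
    {"translation": [0,0,0],"angular": [0,0,0],"hand": 0.15},
    {"translation": [0,0,0],"angular": [0,0,0],"hand": 0.15},
  ],
)

```text
t: 15.35
tcp_pos: [0.5044, -0.1277, 0.1225]
tcp_rot: [0.657, 0.754, -0.0, -0.001]
ft_force: [0.6, -0.6, -4.7]
gripper_width: 0.0436
```

```bash
python3 - <<'E'
from h import *
s=r.observe();print(s['tcp_pos'],s['tcp_rot'],s['joint_pos'][5],np.degrees(2*np.arctan2(s['tcp_rot'][1],s['tcp_rot'][0])))
for n in('top','side'):
    im,d,W=pts(n)
    T=(W[...,1]<-.03)&(W[...,1]>-.34)&(W[...,0]>.5)&(W[...,0]<.68)&(W[...,2]>.05)&(W[...,2]<.066)
    k,lab,st,c=cv2.connectedComponentsWithStats(T.astype(np.uint8));i=1+st[1:,4].argmax()
    print(n,cv2.minAreaRect((W[lab==i][:,:2]*1000).astype(np.float32)))
save('s5.png',cv2.resize(im[130:260,250:420],None,fx=4,fy=4))
E
```

```text
[ 0.50435973 -0.12766575  0.12251291] [ 6.57302654e-01  7.53626347e-01 -2.75631314e-04 -6.88698173e-04] -1.9999387167780986 97.81101080004639
top ((602.1171875, -185.46224975585938), (30.12516975402832, 235.9889678955078), 8.138876914978027)
side ((601.5985107421875, -182.99908447265625), (30.450637817382812, 239.05323791503906), 8.091896057128906)
```

View pics/s5.png

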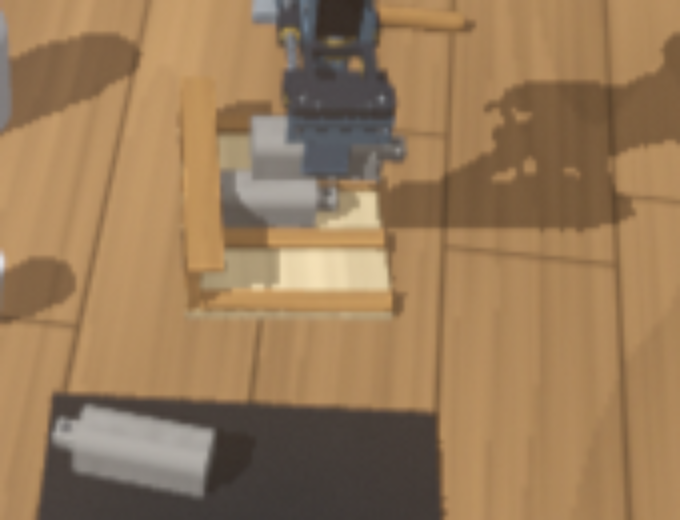

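B is over the left lane, held level with the lug towards the robot. Before lowering, I'll check the held sinker against the lane in the same cameras.

```bash
python3 - <<'E'
from h import *
p=r.observe()['tcp_pos'];a=np.radians(8.1);ux=np.array([np.cos(a),np.sin(a)]);uy=np.array([-ux[1],ux[0]])
for n,sc in(('top',(.6021,-.1855)),('side',(.6016,-.183))):
    im,d,W=pts(n)
    q=W[...,:2]-p[:2];s=q@ux*1000;t=q@uy*1000;z=W[...,2]*1000
    M=(s>20)&(s<75)&(abs(t)<40)&(z>135)&(z<180)
    print(n,M.sum(),'s',s[M].min(),s[M].max(),'t',np.percentile(t[M],[2,50,98]),'z',np.percentile(z[M],[5,50,95]))
    # TCP in tray frame
    u=p[:2]-sc;print(' tcp tray x %.1f y %.1f'%(u@ux*1000+70,u@uy*1000))
E
```

```text
Traceback (most recent call last):
ValueError: zero-size array to reduction operation minimum which has no identity
```

```bash
python3 - <<'E'
from h import *
p=r.observe()['tcp_pos'];a=np.radians(8.1);ux=np.array([np.cos(a),np.sin(a)]);uy=np.array([-ux[1],ux[0]])
for n,sc in(('top',(.6021,-.1855)),('side',(.6016,-.183))):
    im,d,W=pts(n)
    q=W[...,:2]-p[:2];s=q@ux*1000;t=q@uy*1000;z=W[...,2]*1000
    M=(s>20)&(s<75)&(abs(t)<40)&(z>110)&(z<185)
    print(n,M.sum())
    if M.sum(): print('s',s[M].min(),s[M].max(),'t',np.percentile(t[M],[2,50,98]),'z',np.percentile(z[M],[5,50,95]))
    u=p[:2]-sc;print(' tcp tray x %.1f y %.1f'%(u@ux*1000+70,u@uy*1000))
E
```

```text
top 0
 tcp tray x -18.2 y 70.8
side 170
s 20.034605093833992 55.16798291266857 t [-13.5547117   18.81027361  26.51060376] z [133.76695622 157.94045711 168.85628656]
 tcp tray x -18.1 y 68.3
```

play_rows(
  motion=[
    {"translation": [0,0.02,-0.8],"angular": [0,0,0],"hand": 0.15},
    {"translation": [0,0,-0.8],"angular": [0,0,0],"hand": 0.15},
    {"translation": [0,0,-0.4],"angular": [0,0,0],"hand": 0.15},
    {"translation": [0,0,-0.2],"angular": [0,0,0],"hand": 0.15},
    {"translation": [0,0,-0.1],"angular": [0,0,0],"hand": 0.15},
    {"translation": [0,0,-0.05],"angular": [0,0,0],"hand": 0.15},
    {"translation": [0,0,0],"angular": [0,0,0],"hand": 0.15},
  ],
)

```text
t: 16.3
tcp_pos: [0.5056, -0.1271, 0.0065]
tcp_rot: [0.656, 0.755, 0.0, 0.001]
ft_force: [-1.0, 0.3, -4.0]
gripper_width: 0.0439
```

play_rows(
  motion=[
    {"translation": [0,0,-0.05],"angular": [0,0,0],"hand": 0.15},
    {"translation": [0,0,-0.05],"angular": [0,0,0],"hand": 0.15},
    {"translation": [0,0,-0.02],"angular": [0,0,0],"hand": 0.15},
    {"translation": [0,0,0],"angular": [0,0,0],"hand": 0.15},
  ],
)

```text
t: 16.7
tcp_pos: [0.505, -0.1269, -0.0002]
tcp_rot: [0.656, 0.755, -0.0, -0.0]
ft_force: [0.1, -0.9, -3.0]
gripper_width: 0.0438
```

play_rows(
  motion=[
    {"translation": [0,0,-0.02],"angular": [0,0,0],"hand": 0.15},
    {"translation": [0,0,-0.01],"angular": [0,0,0],"hand": 0.15},
    {"translation": [0,0,0],"angular": [0,0,0],"hand": 0.15},
  ],
)

```text
t: 17.0
tcp_pos: [0.5051, -0.1269, -0.0015]
tcp_rot: [0.656, 0.755, -0.0, -0.0]
ft_force: [-1.9, 0.7, 2.8]
gripper_width: 0.0436
```

play_rows(
  motion=[
    {"translation": [0,0,0.01],"angular": [0,0,0],"hand": 0.15},
    {"translation": [0.06,0.0085,0],"angular": [0,0,0],"hand": 0.15},
    {"translation": [0.06,0.0085,0],"angular": [0,0,0],"hand": 0.15},
    {"translation": [0.06,0.0085,0],"angular": [0,0,0],"hand": 0.15},
    {"translation": [0.06,0.0085,0],"angular": [0,0,0],"hand": 0.15},
    {"translation": [0.06,0.0085,0],"angular": [0,0,0],"hand": 0.15},
    {"translation": [0.06,0.0085,0],"angular": [0,0,0],"hand": 0.15},
    {"translation": [0.06,0.0085,0],"angular": [0,0,0],"hand": 0.15},
    {"translation": [0.06,0.0085,0],"angular": [0,0,0],"hand": 0.15},
    {"translation": [0.06,0.0085,0],"angular": [0,0,0],"hand": 0.15},
    {"translation": [0,0,0],"angular": [0,0,0],"hand": 0.15},
  ],
  newtons=8,
)

```text
t: 18.1
tcp_pos: [0.5325, -0.1231, -0.0011]
tcp_rot: [0.656, 0.755, 0.0, 0.0]
ft_force: [-0.2, -0.1, -4.1]
gripper_width: 0.0439
```

play_rows(
  motion=[
    {"translation": [0,0,0],"angular": [0,0,0],"hand": 0.15},
    {"translation": [0.04,0.0055,0],"angular": [0,0,0],"hand": 0.15},
    {"translation": [0.04,0.0055,0],"angular": [0,0,0],"hand": 0.15},
    {"translation": [0.02,0.003,0],"angular": [0,0,0],"hand": 0.15},
    {"translation": [0.02,0.003,0],"angular": [0,0,0],"hand": 0.15},
  ],
  newtons=4,
)

```text
t: 18.6
tcp_pos: [0.5382, -0.1223, -0.0012]
tcp_rot: [0.656, 0.755, -0.0, 0.0]
ft_force: [0.4, -0.1, -2.9]
gripper_width: 0.0444
```

play_rows(
  motion=[
    {"translation": [0.02,0.003,0],"angular": [0,0,0],"hand": 0.15},
    {"translation": [0.02,0.003,0],"angular": [0,0,0],"hand": 0.15},
  ],
)

```text
t: 18.8
tcp_pos: [0.5401, -0.1219, -0.0012]
tcp_rot: [0.656, 0.755, -0.0, -0.0]
ft_force: [0.3, -0.2, -3.7]
gripper_width: 0.0441
```

play_rows(
  motion=[
    {"translation": [0.02,0.003,0],"angular": [0,0,0],"hand": 0.15},
    {"translation": [0.02,0.003,0],"angular": [0,0,0],"hand": 0.15},
  ],
)

```text
t: 19.0
tcp_pos: [0.5413, -0.1217, -0.0013]
tcp_rot: [0.656, 0.755, -0.001, -0.001]
ft_force: [-6.2, -3.3, -0.1]
gripper_width: 0.0438
```

The stop is felt at TCP x = 0.541, within about 1 mm of the prediction. I'll release with a small opening and lift.

play_rows(
  motion=[
    {"translation": [0,0,0],"angular": [0,0,0],"hand": -0.2},
    {"translation": [0,0,0],"angular": [0,0,0],"hand": -0.2},
    {"translation": [0,0,0],"angular": [0,0,0],"hand": -0.2},
    {"translation": [0,0,0],"angular": [0,0,0],"hand": -0.2},
    {"translation": [0,0,0.4],"angular": [0,0,0],"hand": -0.2},
    {"translation": [0,0,0.8],"angular": [0,0,0],"hand": -0.2},
    {"translation": [0,0,0.8],"angular": [0,0,0],"hand": -0.2},
    {"translation": [0,0.5,1],"angular": [0,0,-0.9],"hand": -0.4},
    {"translation": [0.3,0.8,0],"angular": [0,0,-0.9],"hand": -0.4},
    {"translation": [0.3,0.8,0],"angular": [0,0,-0.9],"hand": -0.4},
    {"translation": [0.3,0.8,0],"angular": [0,0,-0.9],"hand": -0.4},
    {"translation": [0.3,0.8,0],"angular": [0,0,-0.9],"hand": -0.4},
    {"translation": [0.3,0.5,0],"angular": [0,0,-0.9],"hand": -0.4},
  ],
)

```text
t: 20.3
tcp_pos: [0.6174, 0.0883, 0.1437]
tcp_rot: [0.863, 0.505, 0.0, -0.0]
ft_force: [0.2, 0.0, -0.3]
gripper_width: 0.0636
```

```bash
cat > chk.py <<'E'
from h import *
s=r.observe();print(s['tcp_pos'],s['gripper_width'],s['t'],'head',np.degrees(2*np.arctan2(s['tcp_rot'][1],s['tcp_rot'][0])))
a=np.radians(8.1);ux=np.array([np.cos(a),np.sin(a)]);uy=np.array([-ux[1],ux[0]])
for n in('top','side'):
    im,d,W=pts(n);z=W[...,2]
    T=(W[...,1]<-.03)&(W[...,1]>-.34)&(W[...,0]>.5)&(W[...,0]<.68)&(z>.05)&(z<.066)
    k,lab,st,c=cv2.connectedComponentsWithStats(T.astype(np.uint8));i=1+st[1:,4].argmax()
    R=cv2.minAreaRect((W[lab==i][:,:2]*1000).astype(np.float32));print(n,'strip',R)
    q=W[...,:2]-np.array(R[0])/1000;X=q@ux*1000+70;Y=q@uy*1000
    for lane in(-72,0,72):
        M=(X>-70)&(X<52)&(abs(Y-lane)<25.5)&(z>.018)&(z<.06)
        if M.sum()>50:
            B=M&(X>-20);print('  lane',lane,M.sum(),'lug end X %.1f'%np.percentile(X[M],1),'loaf Y',np.percentile(Y[B],[2,98]).round(1),'top z %.1f'%(np.median(z[B&(z>.034)])*1000))
E
python3 chk.py
```

```text
[0.6173939  0.08832512 0.14370133] 0.06356025706554767 20.3 head 60.697943424071866
top strip ((601.9832153320312, -185.2029266357422), (30.131410598754883, 235.7469482421875), 7.952694416046143)
  lane 0 365 lug end X -44.8 loaf Y [-21.7  20.7] top z 40.7
  lane 72 355 lug end X -44.5 loaf Y [51.6 93.8] top z 40.4
side strip ((584.6547241210938, -92.50580596923828), (19.531164169311523, 53.2261848449707), 5.882081985473633)
  lane -72 204 lug end X -42.9 loaf Y [-96.  -70.4] top z 39.7
  lane 0 273 lug end X -40.8 loaf Y [-24.9  13.8] top z 40.4
```

B sits fully home: its lug end is level with the sample's within 0.3 mm, it's central in the lane, and the tray hasn't moved. Next is A.

play_rows(
  motion=[
    {"translation": [0,0.05,0],"angular": [0,0,0.86],"hand": -0.4},
    {"translation": [0,0.05,0],"angular": [0,0,0.86],"hand": -0.4},
    {"translation": [0,0,0],"angular": [0,0,0.86],"hand": -0.4},
    {"translation": [0,0,0],"angular": [0,0,0.86],"hand": -0.4},
    {"translation": [0,0,-0.7],"angular": [0,0,0],"hand": -0.4},
    {"translation": [0,0,-0.8],"angular": [0,0,0],"hand": -0.4},
    {"translation": [0,0,-0.7],"angular": [0,0,0],"hand": -0.4},
    {"translation": [0,0,-0.4],"angular": [0,0,0],"hand": -0.4},
    {"translation": [0,0,-0.2],"angular": [0,0,0],"hand": -0.4},
    {"translation": [0,0,0],"angular": [0,0,0],"hand": -0.4},
  ],
)

```text
t: 21.4
tcp_pos: [0.6162, 0.0902, 0.0027]
tcp_rot: [0.74, 0.673, -0.001, -0.001]
ft_force: [0.1, -0.2, 0.3]
gripper_width: 0.0638
```

play_rows(
  motion=[
    {"translation": [0,0.04,-0.05],"angular": [0,0,0],"hand": -0.4},
    {"translation": [0,0,-0.03],"angular": [0,0,0],"hand": -0.4},
    {"translation": [0,0,0],"angular": [0,0,0],"hand": 0.15},
    {"translation": [0,0,0],"angular": [0,0,0],"hand": 0.15},
    {"translation": [0,0,0],"angular": [0,0,0],"hand": 0.15},
    {"translation": [0,0,0],"angular": [0,0,0],"hand": 0.15},
    {"translation": [0,0,0],"angular": [0,0,0],"hand": 0.15},
    {"translation": [0,0,0],"angular": [0,0,0],"hand": 0.15},
    {"translation": [0,0,0],"angular": [0,0,0],"hand": 0.15},
  ],
  newtons=30,
)

```text
t: 22.3
tcp_pos: [0.6173, 0.0927, 0.0]
tcp_rot: [0.74, 0.673, 0.0, 0.0]
ft_force: [-1.3, -1.2, 5.8]
gripper_width: 0.0438
```

play_rows(
  motion=[
    {"translation": [0,0,0.5],"angular": [0,0,0],"hand": 0.15},
    {"translation": [0,0,1],"angular": [0,0,0],"hand": 0.15},
    {"translation": [0,0,1],"angular": [0,0,-1],"hand": 0.15},
    {"translation": [-0.11,-0.45,0],"angular": [0,0,-1],"hand": 0.15},
    {"translation": [-0.11,-0.45,0],"angular": [0,0,-1],"hand": 0.15},
    {"translation": [-0.11,-0.45,0],"angular": [0,0,-1],"hand": 0.15},
    {"translation": [-0.11,-0.45,0],"angular": [0,0,-1],"hand": 0.15},
    {"translation": [-0.11,-0.45,0],"angular": [0,0,-1],"hand": 0.15},
    {"translation": [-0.11,-0.45,0],"angular": [0,0,-1],"hand": 0.15},
    {"translation": [-0.11,-0.45,0],"angular": [0,0,-1],"hand": 0.15},
    {"translation": [-0.11,-0.45,0],"angular": [0,0,-1],"hand": 0.15},
    {"translation": [-0.11,-0.45,0],"angular": [0,0,-1],"hand": 0.15},
    {"translation": [-0.11,-0.45,0],"angular": [0,0,-1],"hand": 0.15},
    {"translation": [-0.11,-0.45,0],"angular": [0,0,-1],"hand": 0.15},
    {"translation": [-0.11,-0.45,0],"angular": [0,0,-1],"hand": 0.15},
    {"translation": [-0.11,-0.45,0],"angular": [0,0,-1],"hand": 0.15},
    {"translation": [-0.11,-0.45,0],"angular": [0,0,-1],"hand": 0.15},
    {"translation": [-0.11,-0.45,0],"angular": [0,0,-1],"hand": 0.15},
    {"translation": [-0.11,-0.45,0],"angular": [0,0,-1],"hand": 0.15},
    {"translation": [-0.05,-0.04,0],"angular": [0,0,-1],"hand": 0.15},
  ],
)

```text
t: 24.3
tcp_pos: [0.526, -0.2711, 0.1244]
tcp_rot: [0.941, -0.339, -0.0, 0.0]
ft_force: [0.7, 0.5, -2.2]
gripper_width: 0.0437
```

play_rows(
  motion=[
    {"translation": [0,0,0],"angular": [0,0,-1],"hand": 0.15},
    {"translation": [0,0,0],"angular": [0,0,-1],"hand": 0.15},
    {"translation": [0,0,0],"angular": [0,0,-1],"hand": 0.15},
    {"translation": [0,0,0],"angular": [0,0,-1],"hand": 0.15},
    {"translation": [0,0,0],"angular": [0,0,-1],"hand": 0.15},
    {"translation": [0,0,0],"angular": [0,0,-1],"hand": 0.15},
    {"translation": [0,0,0],"angular": [0,0,-0.2],"hand": 0.15},
    {"translation": [0,0,0],"angular": [0,0,0],"hand": 0.15},
  ],
)

```text
t: 25.1
tcp_pos: [0.5264, -0.2692, 0.1244]
tcp_rot: [0.756, -0.654, -0.0, 0.0]
ft_force: [-0.1, -0.1, -3.2]
gripper_width: 0.0436
```

```bash
python3 - <<'E'
from h import *
s=r.observe();p=s['tcp_pos'];print(p,s['ft_force'],s['gripper_width'],np.degrees(2*np.arctan2(s['tcp_rot'][1],s['tcp_rot'][0])))
a=np.radians(8.1);ux=np.array([np.cos(a),np.sin(a)]);uy=np.array([-ux[1],ux[0]])
for n in('top','side'):
    im,d,W=pts(n)
    q=W[...,:2]-p[:2];S=q@ux*1000;t=q@uy*1000;z=W[...,2]*1000
    M=(S>20)&(S<75)&(abs(t)<40)&(z>105)&(z<190)
    print(n,M.sum())
    if M.sum(): print('s',S[M].min(),S[M].max(),'t',np.percentile(t[M],[2,50,98]),'z',np.percentile(z[M],[5,50,95]))
    u=p[:2]-(.602,-.1843);print(' tcp tray x %.1f y %.1f'%(u@ux*1000+70,u@uy*1000))
save('s6.png',cv2.resize(im[110:240,250:420],None,fx=4,fy=4))
E
```

```text
[ 0.52638256 -0.26917884  0.12442175] [-0.10094178 -0.06949641 -3.17572291] 0.04356782890687225 -81.73170448770307
top 46
s 40.13218887634624 55.44348545115582 t [-0.28493309 16.26503174 23.65092396] z [142.29862796 162.30279556 168.78503187]
 tcp tray x -16.8 y -73.4
side 162
s 20.027524640559047 55.50377411010227 t [-14.66498021  17.98116286  26.23805203] z [134.99815743 158.41829731 167.91252474]
 tcp tray x -16.8 y -73.4
```

View pics/s6.png

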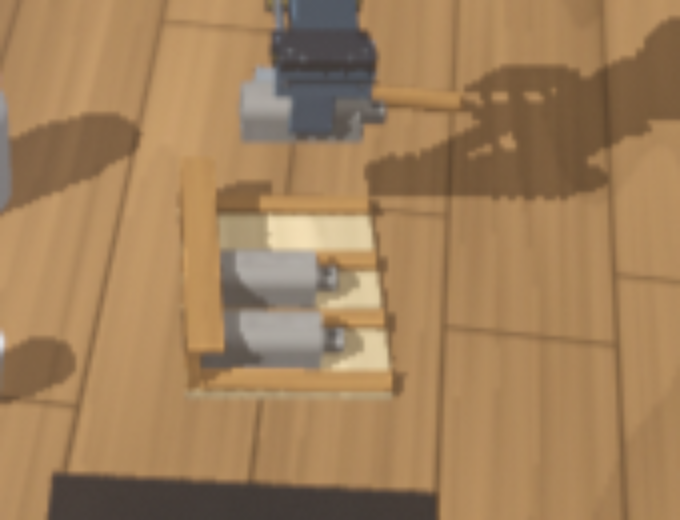

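A is held level above the right lane with its lug towards the robot, and B sits home beside the sample. Lowering A now.

play_rows(
  motion=[
    {"translation": [0,0,-0.8],"angular": [0,0,0],"hand": 0.15},
    {"translation": [0,0,-0.8],"angular": [0,0,0],"hand": 0.15},
    {"translation": [0,0,-0.4],"angular": [0,0,0],"hand": 0.15},
    {"translation": [0,0,-0.2],"angular": [0,0,0],"hand": 0.15},
    {"translation": [0,0,-0.1],"angular": [0,0,0],"hand": 0.15},
    {"translation": [0,0,-0.08],"angular": [0,0,0],"hand": 0.15},
    {"translation": [0,0,-0.05],"angular": [0,0,0],"hand": 0.15},
    {"translation": [0,0,0],"angular": [0,0,0],"hand": 0.15},
  ],
)

```text
t: 26.0
tcp_pos: [0.5269, -0.2695, 0.0036]
tcp_rot: [0.756, -0.655, 0.0, -0.0]
ft_force: [-0.7, -0.2, -2.0]
gripper_width: 0.0437
```

play_rows(
  motion=[
    {"translation": [0,0,-0.04],"angular": [0,0,0],"hand": 0.15},
    {"translation": [0,0,-0.02],"angular": [0,0,0],"hand": 0.15},
    {"translation": [0,0,0],"angular": [0,0,0],"hand": 0.15},
  ],
)

```text
t: 26.3
tcp_pos: [0.5266, -0.2693, 0.0001]
tcp_rot: [0.756, -0.655, 0.0, -0.0]
ft_force: [0.0, -1.1, -1.6]
gripper_width: 0.0438
```

play_rows(
  motion=[
    {"translation": [0,0,0],"angular": [0,0,0],"hand": 0.15},
    {"translation": [0.06,0.0085,0],"angular": [0,0,0],"hand": 0.15},
    {"translation": [0.06,0.0085,0],"angular": [0,0,0],"hand": 0.15},
    {"translation": [0.06,0.0085,0],"angular": [0,0,0],"hand": 0.15},
    {"translation": [0.06,0.0085,0],"angular": [0,0,0],"hand": 0.15},
    {"translation": [0.06,0.0085,0],"angular": [0,0,0],"hand": 0.15},
    {"translation": [0.06,0.0085,0],"angular": [0,0,0],"hand": 0.15},
    {"translation": [0.06,0.0085,0],"angular": [0,0,0],"hand": 0.15},
    {"translation": [0.06,0.0085,0],"angular": [0,0,0],"hand": 0.15},
    {"translation": [0.06,0.0085,0],"angular": [0,0,0],"hand": 0.15},
    {"translation": [0,0,0],"angular": [0,0,0],"hand": 0.15},
  ],
  newtons=8,
)

```text
t: 27.4
tcp_pos: [0.554, -0.2654, 0.0001]
tcp_rot: [0.756, -0.655, 0.0, -0.0]
ft_force: [0.3, 0.3, -2.8]
gripper_width: 0.0437
```

play_rows(
  motion=[
    {"translation": [0,0,0],"angular": [0,0,0],"hand": 0.15},
    {"translation": [0.03,0.004,0],"angular": [0,0,0],"hand": 0.15},
    {"translation": [0.02,0.003,0],"angular": [0,0,0],"hand": 0.15},
    {"translation": [0.02,0.003,0],"angular": [0,0,0],"hand": 0.15},
  ],
  newtons=4,
)

```text
t: 27.8
tcp_pos: [0.557, -0.2649, 0.0]
tcp_rot: [0.756, -0.655, -0.0, 0.0]
ft_force: [-0.8, 0.2, -0.9]
gripper_width: 0.044
```

play_rows(
  motion=[
    {"translation": [0.02,0.003,0],"angular": [0,0,0],"hand": 0.15},
    {"translation": [0.02,0.003,0],"angular": [0,0,0],"hand": 0.15},
  ],
)

```text
t: 28.0
tcp_pos: [0.5591, -0.2647, 0.0]
tcp_rot: [0.756, -0.655, -0.0, 0.0]
ft_force: [-0.0, 0.1, -1.6]
gripper_width: 0.0438
```

play_rows(
  motion=[
    {"translation": [0.02,0.003,0],"angular": [0,0,0],"hand": 0.15},
    {"translation": [0.01,0.001,0],"angular": [0,0,0],"hand": 0.15},
  ],
)

```text
t: 28.2
tcp_pos: [0.5603, -0.2645, 0.0]
tcp_rot: [0.756, -0.655, -0.0, 0.0]
ft_force: [-5.0, -2.0, 1.7]
gripper_width: 0.044
```

play_rows(
  motion=[
    {"translation": [0.01,0.001,0],"angular": [0,0,0],"hand": 0.15},
    {"translation": [0,0,0],"angular": [0,0,0],"hand": 0.15},
  ],
)

```text
t: 28.4
tcp_pos: [0.5605, -0.2644, -0.0]
tcp_rot: [0.756, -0.655, -0.0, 0.0]
ft_force: [-4.5, -1.0, 1.1]
gripper_width: 0.0439
```

play_rows(
  motion=[
    {"translation": [0,0,0],"angular": [0,0,0],"hand": -0.2},
    {"translation": [0,0,0],"angular": [0,0,0],"hand": -0.2},
    {"translation": [0,0,0],"angular": [0,0,0],"hand": -0.2},
    {"translation": [0,0,0],"angular": [0,0,0],"hand": -0.2},
    {"translation": [0,0,0.4],"angular": [0,0,0],"hand": -0.2},
    {"translation": [0,0,0.8],"angular": [0,0,0],"hand": -0.2},
    {"translation": [0,0,0.8],"angular": [0,0,0],"hand": -0.2},
    {"translation": [0,-0.5,1],"angular": [0,0,0],"hand": -0.2},
    {"translation": [-0.3,-1,0.5],"angular": [0,0,0],"hand": -0.2},
    {"translation": [-0.3,-1,0],"angular": [0,0,0],"hand": -0.2},
    {"translation": [-0.3,-1,0],"angular": [0,0,0],"hand": -0.2},
    {"translation": [-0.3,-1,0],"angular": [0,0,0],"hand": -0.2},
    {"translation": [-0.3,-1,0],"angular": [0,0,0],"hand": -0.2},
    {"translation": [0,0,0],"angular": [0,0,0],"hand": -0.2},
  ],
)

```text
t: 29.8
tcp_pos: [0.4888, -0.5264, 0.1665]
tcp_rot: [0.754, -0.657, 0.001, 0.0]
ft_force: [0.6, -0.1, -0.8]
gripper_width: 0.0547
```

```bash
python3 chk.py; python3 - <<'E'
from h import *
im,_=r.read_camera('top');save('t7.png',cv2.resize(im[130:290,110:440],None,fx=2.4,fy=2.4))
E
```

```text
[ 0.48877201 -0.52642827  0.16648501] 0.054686743441677156 29.8 head -82.06898085437379
top strip ((602.10986328125, -185.93661499023438), (30.134490966796875, 237.1919708251953), 8.070038795471191)
  lane -72 366 lug end X -43.6 loaf Y [-91.3 -49. ] top z 40.3
  lane 0 365 lug end X -45.0 loaf Y [-20.7  21.6] top z 40.9
  lane 72 359 lug end X -44.7 loaf Y [52.3 94.5] top z 40.8
side strip ((601.7128295898438, -184.51095581054688), (30.22054672241211, 240.90618896484375), 8.110607147216797)
  lane -72 282 lug end X -44.8 loaf Y [-85.3 -48.1] top z 40.8
  lane 0 327 lug end X -46.7 loaf Y [-17.1  22.9] top z 41.2
  lane 72 354 lug end X -44.4 loaf Y [54.  95.5] top z 40.9
```

View pics/t7.png

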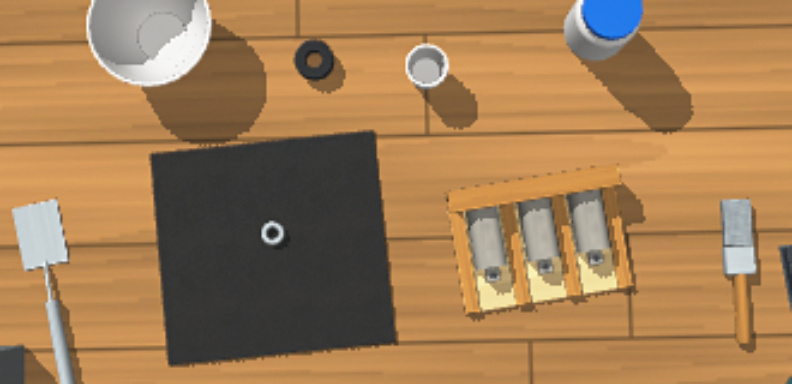

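All three sinkers lie level, lug to the open end: lugs at about (492,273), (545,266) and (596,258). The tray and bystanders are in place and the arm is clear, so I'm handing in.

```bash
python3 -c "
from workcell import r
print(r.sign_off())"
```

```text
the job is handed in; nothing more can be done
None
```

I tipped both sinkers onto their flat faces on the mat and turned each about half round. Then I slid them in under the strip with a 4 N grip until I felt the stop, at about 5–7 N. B is in the left lane and A in the right. I handed in at about 30 s; no verdict was reported.

**Last checks (camera depth):**

| Check | Sinker B (left lane) | Sinker A (right lane) | Sample (middle lane) |
|---|---|---|---|
| Lug end in the tray's x, top camera | -44.7 mm | -43.6 mm | -45.0 mm |
| Lug end in the tray's x, side camera | -44.4 mm | -44.8 mm | -46.7 mm |
| Lane-centre offset, top camera | about 1.5 mm | about 2 mm | about 0.5 mm |

- **Lying flat:** all three tops measured 40–41 mm high, level with each other.
- **Fully home:** I judged this against the sample. The lug readings are 1–3 mm short of the nominal -47 mm, including the sample's own.
- **Tray and bystanders:** the tray strip measured within about 1–2 mm of where it started. In the last picture the sample and the other things look unmoved.

**What went wrong or disagreed:**
- **Slipped grasp:** the first grasp of B rode up over its rounded back, because the open fingertips sit about 16 mm above the reported TCP. I grasped again lower and it held; B had not moved.
- **Tipping load:** while tipping A, the tool briefly saw about 28 N upwards. I eased it off and A then fell flat.
- **Camera offset:** the two cameras differ by about 2 mm in y.

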